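# Close the tester's cover and set its gas valve

## Task

Get the flash-point tester ready to light: first press the round metal cover on its heating bath down so that it sits level in its recess. Then take the gas valve by the crank handle on its hand wheel, shut it clockwise right down to the stop, and open it again by exactly two full turns. Finish with the gripper still holding the crank handle there, ready to shut it again; leave the jar, the beaker and the brass weight alone.

Things in the scene. Friction and masses are not known exactly. Their poses are not given: they have to be found in the camera images.
- tester: The flash-point tester, fixed on the bench: a cream box 200 (x) x 220 (y) x 80 mm high with a dark control panel on its -x side. Origin at the centre of its underside, z up. The heating bath stands on the middle of its top. Tester and gas valve may stand either way round, one left and one right of the robot's middle.
- bath: Round dark steel heating bath on the tester, fixed: 116 mm diameter, 17 mm high, with a flat round recess (102 mm diameter, 5 mm deep) in its top; the recess floor is 12 mm above the origin. Origin at the centre of its underside, 81 mm above the bench, z up; x points towards the pin that props up the cover. Turned any way.
- pin_top (a point): Top of the small steel pin (8 mm diameter) under the cover, 36 mm from the bath's centre on its +x side; it stands 9 mm out of the recess floor. It holds by friction alone: about 4 N on it (7 N on the middle of the cover) slides it down flush, and it does not spring back.
- cover: Loose flat aluminium disc, 96 mm diameter, 8 mm thick, 0.16 kg, with three small dark marks on top. It lies in the recess (3 mm play all round) tilted about 6 degrees: the edge towards the bath's +x is propped up 10 mm by the pin. Origin at the centre of its underside, z is its normal. Level, its underside is 12 mm and its top 20 mm above the bath's origin.
- valve_block: The gas valve, fixed on the bench: a grey block 130 (x) x 90 (y) x 45 mm high with brass pipe stubs on its x ends, a brass bonnet and an upright stem at its centre, which carries the hand wheel. Origin at the centre of its underside, z up. With the valve shut, the crank handle stands on the +x side of the stem.
- valve_hub (a point): Top centre of the hand wheel's hub, on the upright turning axis, 100 mm above the bench. The wheel is dark steel with three spokes, 112 mm outer diameter; its rim's top is 98 mm above the bench.
- crank: The crank handle: an upright black plastic grip, 44 mm high and 19 to 21 mm thick, standing on the rim 50 mm from the wheel's axis. It spins freely about its own upright axis, so a gripper can hold it with a constant heading and carry it round in a circle. Origin at the centre of its underside, 102 mm above the bench.
- crank_mid (a point): Point on the crank handle's axis 26 mm above its underside (128 mm above the bench), a good height to grip; it circles the wheel's axis at 50 mm radius.
- valve (a joint): Opening angle of the hand wheel, rad: 0 is shut on the hard stop, growing counterclockwise from above as it opens, to at most 19.5 (3.1 turns). From above, the handle lies in the direction (yaw of the valve block + this angle). Stiffness 0.12 N m (2.5 N at the handle); it stays where it is left. Starts 0.3 to 1.4 turns open.
- sample: Amber glass jar with black lid, 60 mm diameter, 110 mm high; to be left alone. Origin at the centre of its underside.
- beaker: Glass beaker, 68 mm diameter, 90 mm high; to be left alone. Origin at the centre of its underside.
- weight: Brass laboratory weight with a grip on top, 36 mm diameter, 60 mm high; to be left alone. Origin at the centre of its underside.
Mind the look-alikes: they are no part of the job. Of the things that look like the cover, the largest one is meant.

How it is judged:
By the outcome, as a careful person would: the job done as asked, in the order asked, and still so for the second after the job is handed in, while the arm keeps its last pose, push and grip.
It also fails if it takes over 72 s, if anything falls off the work surface, if the arm or the gripper's body presses on something with over 40 N, if the wrist force passes 120 N, or if a joint passes its speed limit or range.

## Robot

A 7-joint arm with a two-finger parallel gripper is mounted at the origin on the work surface. World frame = base frame: x ahead of the robot, y to its left, z up, the work surface at z = 0. Lengths are in m, angles in rad, forces in N, time in s.
With the tool pointing down it reaches from about 0.4 to 0.85 m from the base axis. Payload 10.4 kg.
Tool frame: the origin (TCP) lies between the finger pads, 19 mm behind the fingertips; this is the grasp point; z points along the fingers, y is the line along which they close (so a half turn about z gives the same grasp; the last joint's range is limited). The gripper opens to 87 mm and grips with 3 to 60 N. Pads are 19 mm wide; open, the fingers measure 117 mm over their backs; the gripper's body (75 mm by 190 mm) begins 51 mm behind the grasp point.
Start: joints at [-1.179, 0.332, -0.065, 1.46, 0.022, 1.35, -0.088], TCP at [0.252, 0.572, 0.241] pointing down, gripper open.
Joint ranges: [-2.6, 2.6], [-0.5, 2.12], [-1.47, 1.34], [0.16, 2.42], [-1.27, 4.41], [0.06, 2.06], [-2.6, 2.6]. Speed limits (rad/s): [2.22, 2.22, 2.79, 2.79, 3.14, 3.14, 3.14].

## Interface

Orientations are given as a unit quaternion [x, y, z, w].
In Python, from bench import sensors, optics, job gives the robot as it stands.
- The arm moves only by the tool step_arm, never from a script. Its argument "increments" is a list of rows, each a list of 7 numbers: the shift along the tool's x, y, z in mm, then the turn, a rotation vector about the tool's x, y, z in rad, then the closure, from 0 (fully open) to 1 (shut). A call has 1 to 12 rows; each row shifts and turns the commanded pose from where the row before left it, along the tool's axes as they then stand; what a row does not reach is not made up. A row lasts 1/12 s, in which the tool goes at most 41.7 mm and 7.16 degrees, less where a joint would pass 70% of its speed; a pose out of reach is approached as far as the arm can. A call with a gripper value outside its range is refused whole. The fingers move at their own pace and stop on an object; "newtons" is the grip in N (left out, the last holds). Time passes only in rows, so rows that do not move let the fingers close. It gives the time, the measured TCP pose, the force, the opening and the grip force at its end, in the units of the state.
- sensors.read_state(): the state, without advancing time (a new reading comes with each control period).
- optics.read_camera(name): name is "side" or "top" or "wrist"; returns a dict with "pixels" (400x640x3 uint8, red, green, blue), "camera_matrix" (3x3 intrinsics, pixels), "R" (3x3) and "t" (3): a world point X has camera coordinates R X + t; the wrist camera has in their place "hand_eye" (4x4, takes a point from camera to tool coordinates, whose origin is the TCP and whose axes are the flange's). Camera axes: x right, y down, z forward; pixel columns grow to the right and rows downward; lengths in m; the calibration is good to about 2 mm. A picture is of the moment at which its call begins: read the wrist's pose just before it. There is no depth.
- job.hand_in(): hands the job in; it is judged then, once.
The state is a dict: "time_s": time; "joints": joint angles; "joint_velocities": joint speeds; "effort": joint torques, N m; "ee_pos": TCP position; "tool_rot": TCP orientation; "wrist_force": force on the tool from outside, world axes, zero at the start; "ft_torque": the same for the moment, N m; "gripper_width": finger opening in m; "grasp_force": force on a finger pad.
Only numpy, scipy, OpenCV 4.12 (cv2) and the standard library are available. Lean on these libraries where they do the work, as an engineer would, in place of code of your own. Each camera call takes 0.05 s, during which the arm holds its last target. There are 200 camera calls.

## Working session

There is one attempt and no reset: what is moved stays moved. The work goes in short steps, Python scripts to look and compute and a tool call to move; the robot and the scene stay as the last step left them, time stands still between calls to the robot, and variables do not carry over. Pictures are saved under pics/ and viewed, at most 10 in all, crops included, and the job is handed in when it is done.

Besides the shell and the picture viewer there is one more tool, called as name([rows], argument=value, ...), one row to a line, values as JSON. step_arm: Moves the arm, as the interface text tells. Its arguments: {"type":"object","properties":{"increments":{"type":"array","items":{"type":"array","items":{"type":"number"}}},"newtons":{"type":"number"}},"required":["increments"]}

```bash
mkdir -p pics; cat > h.py <<'E'
import numpy as np, cv2
from bench import sensors, optics, job
def ray(c,u,v):
    K=np.array(c["camera_matrix"]);R=np.array(c["R"]);t=np.array(c["t"])
    return -R.T@t, R.T@np.linalg.inv(K)@np.array([u,v,1.])
def onz(c,u,v,z):
    o,d=ray(c,u,v); return o+d*(z-o[2])/d[2]
def proj(c,X):
    p=np.array(c["camera_matrix"])@(np.array(c["R"])@X+np.array(c["t"])); return p[:2]/p[2]
def snap(n,f):
    c=optics.read_camera(n); cv2.imwrite(f"pics/{f}.png",cv2.cvtColor(np.array(c["pixels"]),cv2.COLOR_RGB2BGR)); np.save(f"pics/{f}.npy",c,allow_pickle=True); return c
def load(f): return np.load(f"pics/{f}.npy",allow_pickle=True).item()
E
python3 - <<'E'
from h import *
snap("top","top1");snap("side","side1")
s=sensors.read_state();print({k:np.round(s[k],3) for k in s})
c=load("top1");print(np.array(c["camera_matrix"]),-np.array(c["R"]).T@c["t"],np.array(c["R"]).round(2))
E
```

```text
{'time_s': np.float64(0.1), 'joints': array([-1.179,  0.333, -0.065,  1.461,  0.022,  1.35 , -0.089]), 'joint_velocities': array([-0.001,  0.   ,  0.002, -0.003, -0.   , -0.   , -0.001]), 'effort': array([ 1.0000e-03, -6.2454e+01,  2.5000e-02, -3.9072e+01, -6.1000e-02,
        3.7000e-02,  0.0000e+00]), 'ee_pos': array([0.252, 0.572, 0.241]), 'tool_rot': array([ 0.206,  0.979, -0.001, -0.   ]), 'wrist_force': array([ 0.278,  0.457, -0.357]), 'ft_torque': array([0.028, 0.009, 0.095]), 'grasp_force': np.float64(0.0), 'gripper_width': np.float64(0.087)}
[[435.13200729   0.         318.65386093]
 [  0.         435.13200729 196.31457697]
 [  0.           0.           1.        ]] [4.08616110e-01 1.58108769e-04 1.54049220e+00] [[-0.01 -1.   -0.02]
 [-1.    0.01 -0.08]
 [ 0.08  0.01 -1.  ]]
```

View pics/top1.png

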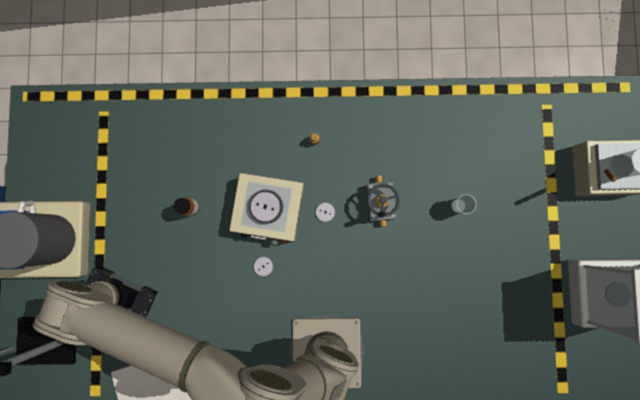

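View pics/side1.png

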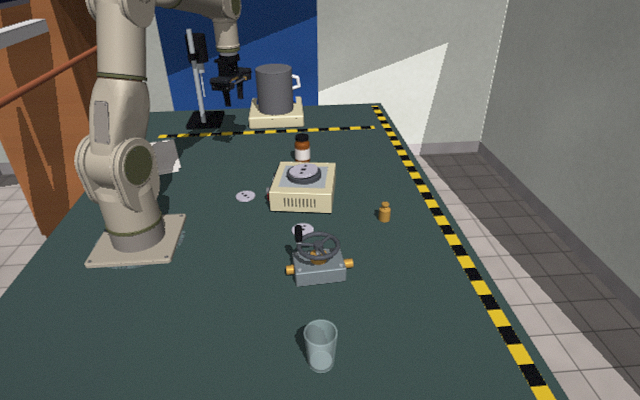

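The top view shows three cover look-alikes: the disc on the bath at (265,206), and discs lying on the bench at (325,212) and (263,266). The one on the bath is the largest and lies in the recess, so it fits. The valve is at (382,202), with pipe stubs at (379,180) and (383,222). In the side view the black crank handle is at (298,233). I'll confirm with one enlarged crop.

```bash
python3 - <<'E'
from h import *
a=cv2.imread("pics/top1.png")[165:285,225:415]; b=cv2.imread("pics/side1.png")[155:290,240:360]
a=cv2.resize(a,None,fx=4,fy=4,interpolation=3)
b=cv2.resize(b,(0,0),fx=2,fy=2) 
cv2.imwrite("pics/crop1.png",a)
c=load("top1")
for n,u,v,z in [("cover",265,206,.104),("hub",382,202,.1),("stub1",379,180,.025),("stub2",383,222,.025),("testerTL",238,175,.08),("TR",302,183,.08),("BR",295,240,.08),("BL",231,233,.08),("jar",186,206,.1),("beaker",463,204,.09),("weight",314,138,.05)]: print(n,onz(c,u,v,z).round(3))
E
```

```text
cover [0.5   0.199 0.104]
hub [ 0.509 -0.189  0.1  ]
stub1 [ 0.591 -0.19   0.025]
stub2 [ 0.444 -0.201  0.025]
testerTL [0.608 0.294 0.08 ]
TR [0.578 0.077 0.08 ]
BR [0.387 0.101 0.08 ]
BL [0.412 0.316 0.08 ]
jar [0.504 0.463 0.1  ]
beaker [ 0.5   -0.459  0.09 ]
weight [0.738 0.035 0.05 ]
```

View pics/crop1.png

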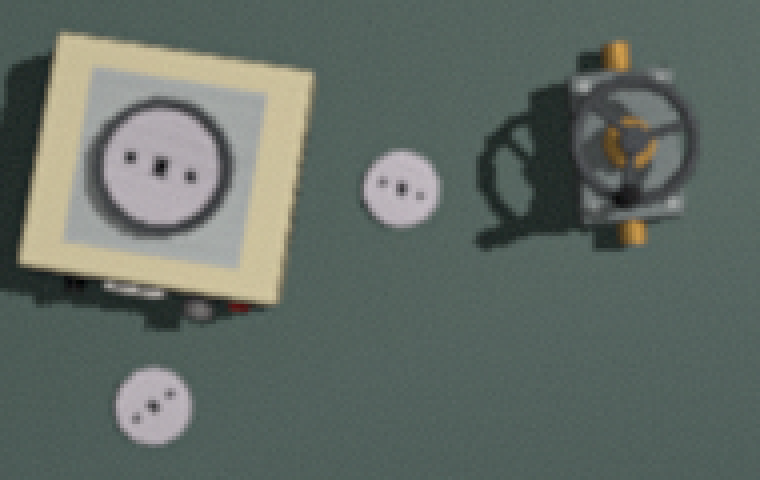

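The crop confirms it. The large disc with three marks sits in the bath, and the two bench discs are clearly smaller. The black handle is at crop (625,192), on the near side of the wheel. First I turn the tool so that its x is world y and its y is world x, closing the fingers as it turns.

step_arm([
  [0,0,0,0,0,0.0962,1],
  [0,0,0,0,0,0.0962,1],
  [0,0,0,0,0,0.0962,1],
  [0,0,0,0,0,0.0962,1],
  [0,0,0,0,0,0.0962,1],
  [0,0,0,0,0,0.0962,1],
  [0,0,0,0,0,0.0962,1],
  [0,0,0,0,0,0.0962,1],
  [0,0,0,0,0,0.0962,1],
  [0,0,0,0,0,0.0962,1],
  [0,0,0,0,0,0.0962,1],
  [0,0,0,0,0,0.0962,1],
], newtons=20)

```text
time_s: 1.1
ee_pos: [0.2518, 0.5718, 0.2408]
tool_rot: [0.708, 0.706, -0.0, 0.0]
wrist_force: [-0.0, 0.3, -0.6]
gripper_width: 0.015
grasp_force: 0.0
```

step_arm([
  [-31,20.7,0,0,0,0,1],
  [-31,20.7,0,0,0,0,1],
  [-31,20.7,0,0,0,0,1],
  [-31,20.7,0,0,0,0,1],
  [-31,20.7,0,0,0,0,1],
  [-31,20.7,0,0,0,0,1],
  [-31,20.7,0,0,0,0,1],
  [-31,20.7,0,0,0,0,1],
  [-31,20.7,0,0,0,0,1],
  [-31,20.7,0,0,0,0,1],
  [-31,20.7,0,0,0,0,1],
  [-31,20.7,0,0,0,0,1],
])

```text
time_s: 2.1
ee_pos: [0.5014, 0.1987, 0.2411]
tool_rot: [0.707, 0.708, -0.0, -0.0]
wrist_force: [0.1, 0.4, 0.3]
gripper_width: 0.0004
grasp_force: 0.0
```

```bash
cat >> h.py <<'E'
from scipy.spatial.transform import Rotation as Ro
def wsnap(f):
    s=sensors.read_state(); c=optics.read_camera("wrist")
    T=np.eye(4);T[:3,:3]=Ro.from_quat(s["tool_rot"]).as_matrix();T[:3,3]=s["ee_pos"]
    W=np.linalg.inv(T@np.array(c["hand_eye"])); c=dict(c); c["R"]=W[:3,:3];c["t"]=W[:3,3]
    cv2.imwrite(f"pics/{f}.png",cv2.cvtColor(np.array(c["pixels"]),cv2.COLOR_RGB2BGR)); np.save(f"pics/{f}.npy",c,allow_pickle=True); return c,s
E
python3 - <<'E'
from h import *
c,s=wsnap("w1"); print(s["ee_pos"],s["tool_rot"],s["joints"].round(2) if hasattr(s["joints"],"round") else s["joints"])
print(np.array(c["hand_eye"]).round(3)); print(proj(c,np.array([.5,.199,.103])))
E
```

```text
[0.50137813 0.19867088 0.24113053] [ 7.06500222e-01  7.07712807e-01 -4.73971925e-05 -1.30429601e-04] [-0.81  0.14  0.39  1.71 -0.05  1.3  -0.41]
[[ 0.    -0.961 -0.277  0.076]
 [ 1.     0.     0.001  0.001]
 [-0.001 -0.277  0.961 -0.144]
 [ 0.     0.     0.     1.   ]]
[316.42527927 186.83388781]
```

View pics/w1.png

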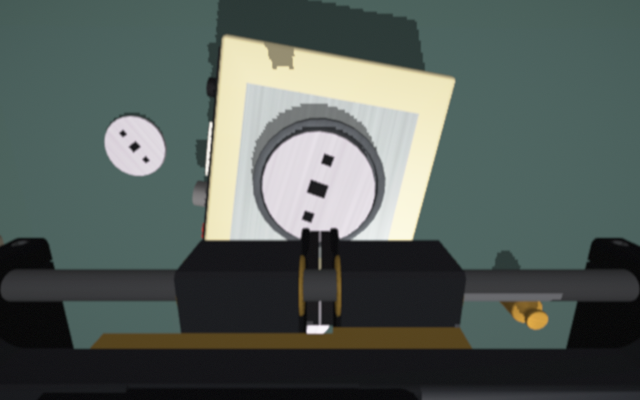

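The wrist view shows the cover's middle mark at (318,188), under the fingers and as predicted at about (0.501, 0.199). The large disc is in the bath and its small copy is far left at (135,146). Descending.

step_arm([
  [0,0,20,0,0,0,1],
  [0,0,25,0,0,0,1],
  [0,0,25,0,0,0,1],
  [0,0,20,0,0,0,1],
  [0,0,14,0,0,0,1],
  [0,0,4,0,0,0,1],
  [0,0,2,0,0,0,1],
  [0,0,2,0,0,0,1],
  [0,0,1,0,0,0,1],
  [0,0,0,0,0,0,1],
])

```text
time_s: 2.98
ee_pos: [0.5012, 0.2007, 0.1289]
tool_rot: [0.707, 0.708, 0.001, 0.0]
wrist_force: [0.4, 0.2, -0.1]
gripper_width: 0.0007
grasp_force: 0.0
```

step_arm([
  [0,0,1,0,0,0,1],
  [0,0,1,0,0,0,1],
  [0,0,1,0,0,0,1],
  [0,0,1,0,0,0,1],
  [0,0,1,0,0,0,1],
  [0,0,0,0,0,0,1],
])

```text
time_s: 3.48
ee_pos: [0.5014, 0.2005, 0.1235]
tool_rot: [0.707, 0.708, 0.001, 0.0]
wrist_force: [1.8, -0.5, 3.9]
gripper_width: 0.001
grasp_force: 2.0
```

step_arm([
  [0,0,1,0,0,0,1],
  [0,0,1,0,0,0,1],
  [0,0,1,0,0,0,1],
  [0,0,0.5,0,0,0,1],
  [0,0,0,0,0,0,1],
])

```text
time_s: 3.9
ee_pos: [0.5018, 0.2004, 0.1202]
tool_rot: [0.707, 0.708, 0.001, 0.0]
wrist_force: [3.3, -0.9, 4.6]
gripper_width: 0.0005
grasp_force: 2.2
```

step_arm([
  [0,0,1,0,0,0,1],
  [0,0,1,0,0,0,1],
  [0,0,0,0,0,0,1],
])

```text
time_s: 4.15
ee_pos: [0.5018, 0.2004, 0.1201]
tool_rot: [0.707, 0.707, 0.001, 0.0]
wrist_force: [-7.1, -3.7, 26.2]
gripper_width: 0.0002
grasp_force: 12.9
```

It's solid at the expected level height: the tips are at 0.101. Lifting off and checking.

step_arm([
  [0,0,-3,0,0,0,1],
  [0,0,-10,0,0,0,1],
  [0,0,-25,0,0,0,1],
  [0,0,-25,0,0,0,1],
  [0,0,-25,0,0,0,1],
  [0,0,-25,0,0,0,1],
  [0,0,-8,0,0,0,1],
  [0,0,0,0,0,0,0.3],
])

```text
time_s: 4.82
ee_pos: [0.5015, 0.2009, 0.2409]
tool_rot: [0.706, 0.708, 0.002, 0.0]
wrist_force: [0.3, -0.4, -0.5]
gripper_width: 0.0026
grasp_force: 0.0
```

```bash
python3 - <<'E'
from h import *
c,s=wsnap("w2"); print(s["ee_pos"])
d=snap("side","side2")
f=lambda n,r,k:cv2.resize(cv2.imread(f"pics/{n}.png")[r],k,interpolation=3)
S=np.s_[155:195,275:335]; W=np.s_[90:245,230:410]
im=np.vstack([np.hstack([f("side1",S,(390,260)),f("side2",S,(390,260))]),np.hstack([f("w1",W,(390,336)),f("w2",W,(390,336))])])
cv2.imwrite("pics/cmp.png",im)
E
```

```text
[0.50154239 0.20087251 0.24085986]
```

View pics/cmp.png

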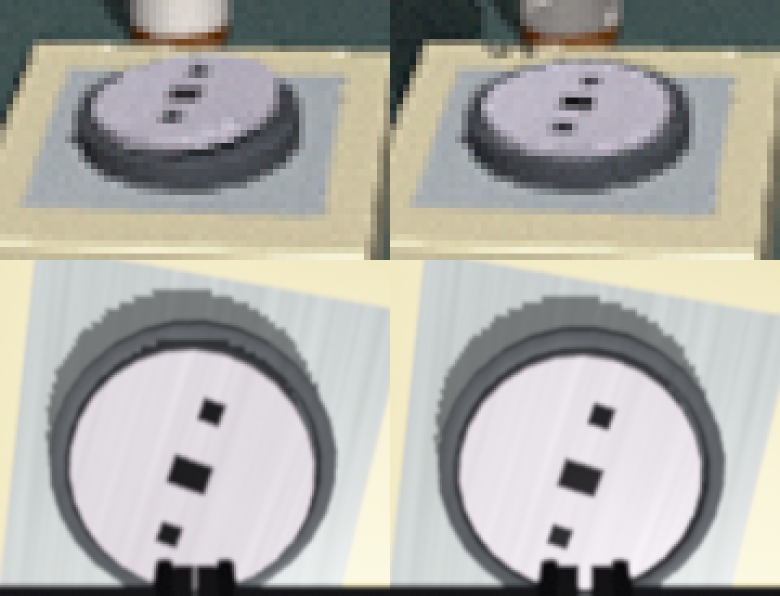

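The pictures before and after show the cover, propped in the first, now level, with an even gap round the bath rim. Next: over to the valve, opening the gripper on the way.

step_arm([
  [-30,-1.7,-1.7,0,0,0,0.2],
  [-30,-1.7,-1.7,0,0,0,0.2],
  [-30,-1.7,-1.7,0,0,0,0.2],
  [-30,-1.7,-1.7,0,0,0,0.2],
  [-30,-1.7,-1.7,0,0,0,0.2],
  [-30,-1.7,-1.7,0,0,0,0.2],
  [-30,-1.7,-1.7,0,0,0,0.2],
  [-30,-1.7,-1.7,0,0,0,0.2],
  [-30,-1.7,-1.7,0,0,0,0.2],
  [-30,-1.7,-1.7,0,0,0,0.2],
  [-30,-1.7,-1.7,0,0,0,0.2],
  [-30,-1.7,-1.7,0,0,0,0.2],
])

```text
time_s: 5.92
ee_pos: [0.4799, -0.1608, 0.2576]
tool_rot: [0.706, 0.708, -0.001, -0.001]
wrist_force: [1.4, -0.2, -0.3]
gripper_width: 0.0692
grasp_force: 0.0
```

```bash
python3 - <<'E'
from h import *
c,s=wsnap("w3"); print(s["ee_pos"],np.round(s["joints"],2))
E
```

```text
[ 0.47989813 -0.16075666  0.25757991] [-0.45  0.05  0.71  1.78 -0.03  1.33  0.27]
```

View pics/w3.png

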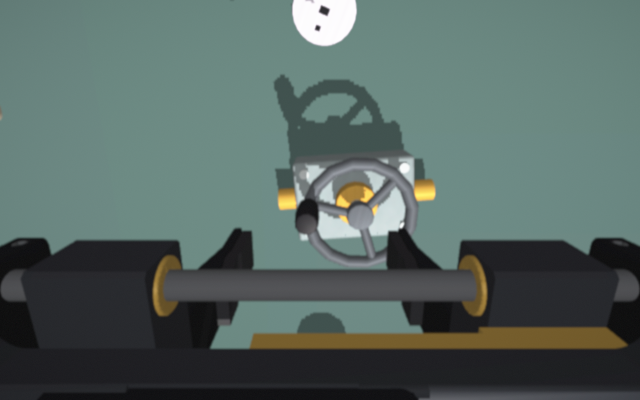

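The wheel hub is at (361,216), the handle runs from its top near (306,221) to its foot near (308,203), and the pipe stubs are at (288,199) and (425,190).

```bash
python3 - <<'E'
from h import *
c=load("w3"); g=cv2.cvtColor(np.array(c["pixels"]),cv2.COLOR_RGB2GRAY)
m=(g[190:240,290:325]<45).astype(np.uint8); k=cv2.connectedComponentsWithStats(m); print(k[2][1:],k[3][1:]+[290,190])
print("hub",onz(c,361,216,.1))
for u,v,z in[(306,221,.146),(307,213,.128),(308,204,.102)]:print("handle",onz(c,u,v,z).round(4))
a,b=onz(c,288,199,.025),onz(c,425,190,.025);print("stubs",a,b,(a+b)/2,np.degrees(np.arctan2(*(b-a)[1::-1])))
t=load("top1");print("top hub",onz(t,383.5,202,.1),"handle",onz(t,381.25,213,.14))
E
```

```text
[[  6   9  22  22 307]] [[307.4723127  208.70358306]]
hub [ 0.51965653 -0.19375137  0.1       ]
handle [ 0.4702 -0.1815  0.146 ]
handle [ 0.4703 -0.1811  0.128 ]
handle [ 0.4703 -0.1815  0.102 ]
stubs [ 0.44448475 -0.20036481  0.025     ] [ 0.60111769 -0.18918473  0.025     ] [ 0.52280122 -0.19477477  0.025     ] 4.0827120928941305
top hub [ 0.50882376 -0.19404752  0.1       ] handle [ 0.47070832 -0.18060139  0.14      ]
```

step_arm([
  [-10,-5,0,0,0,0,0.5],
  [-10.5,-4.6,0,0,0,0,0.5],
  [0,0,20,0,0,0,0.5],
  [0,0,25,0,0,0,0.5],
  [0,0,25,0,0,0,0.5],
  [0,0,25,0,0,0,0.5],
  [0,0,20,0,0,0,0.5],
  [0,0,10,0,0,0,0.5],
  [0,0,4.5,0,0,0,0.5],
  [0,0,0,0,0,0,0.5],
])

```text
time_s: 6.8
ee_pos: [0.471, -0.1797, 0.129]
tool_rot: [0.706, 0.708, -0.0, -0.001]
wrist_force: [-0.2, -0.8, 0.0]
gripper_width: 0.0434
grasp_force: 0.0
```

step_arm([
  [-1.5,-0.5,0.5,0,0,0,0.6],
  [0,0,0,0,0,0,0.8],
  [0,0,0,0,0,0,1],
  [0,0,0,0,0,0,1],
  [0,0,0,0,0,0,1],
  [0,0,0,0,0,0,1],
], newtons=25)

```text
time_s: 7.3
ee_pos: [0.4695, -0.1817, 0.1294]
tool_rot: [0.707, 0.707, -0.001, -0.002]
wrist_force: [-10.6, 0.5, 11.0]
gripper_width: 0.0195
grasp_force: 25.0
```

```bash
cat >> h.py <<'E'
def rows(p,a0,a1,n,C=(0.520,-0.194),r=.05):
    p=np.array(p[:2])
    for a in np.radians(np.linspace(a0,a1,n+1)[1:]):
        q=np.array(C)+r*np.array([np.cos(a),np.sin(a)]); d=(q-p)*1000; p=q; print(f"[{d[1]:.1f}, {d[0]:.1f}, 0, 0, 0, 0, 1],",end=" ")
    print()
E
python3 - <<'E'
from h import *
p=sensors.read_state()["ee_pos"]; rows([.4700,-.1817],166,16,10)
E
```

```text
[11.9, 6.3, 0, 0, 0, 0, 1], [10.5, 7.8, 0, 0, 0, 0, 1], [8.1, 10.2, 0, 0, 0, 0, 1], [5.2, 12.0, 0, 0, 0, 0, 1], [1.9, 12.9, 0, 0, 0, 0, 1], [-1.5, 13.0, 0, 0, 0, 0, 1], [-4.8, 12.1, 0, 0, 0, 0, 1], [-7.8, 10.5, 0, 0, 0, 0, 1], [-10.2, 8.1, 0, 0, 0, 0, 1], [-12.0, 5.2, 0, 0, 0, 0, 1],
```

step_arm([
  [11.9,6.3,0,0,0,0,1],
  [10.5,7.8,0,0,0,0,1],
  [8.1,10.2,0,0,0,0,1],
  [5.2,12.0,0,0,0,0,1],
  [1.9,12.9,0,0,0,0,1],
  [0,0,0,0,0,0,1],
])

```text
time_s: 7.8
ee_pos: [0.522, -0.1441, 0.1296]
tool_rot: [0.706, 0.708, -0.0, 0.001]
wrist_force: [1.7, 0.8, 0.4]
gripper_width: 0.0195
grasp_force: 25.0
```

step_arm([
  [-1.5,13,0,0,0,0,1],
  [-4.8,12.1,0,0,0,0,1],
  [-7.8,10.5,0,0,0,0,1],
  [-10.2,8.1,0,0,0,0,1],
  [0,0,0,0,0,0,1],
])

```text
time_s: 8.22
ee_pos: [0.563, -0.172, 0.1295]
tool_rot: [0.708, 0.706, -0.002, 0.0]
wrist_force: [-5.8, -5.0, 4.8]
gripper_width: 0.0196
grasp_force: 25.0
```

step_arm([
  [-5.8,2.5,0,0,0,0,1],
  [-4.5,1.5,0,0,0,0,1],
  [0,0,0,0,0,0,1],
])

```text
time_s: 8.47
ee_pos: [0.5662, -0.1806, 0.1295]
tool_rot: [0.707, 0.707, -0.001, -0.001]
wrist_force: [-7.5, -3.9, 7.0]
gripper_width: 0.0196
grasp_force: 25.0
```

step_arm([
  [-4,0.5,0,0,0,0,1],
  [-3,0,0,0,0,0,1],
  [0,0,0,0,0,0,1],
])

```text
time_s: 8.72
ee_pos: [0.5673, -0.1863, 0.1295]
tool_rot: [0.707, 0.707, -0.0, -0.001]
wrist_force: [-5.8, -1.5, 4.4]
gripper_width: 0.0196
grasp_force: 25.0
```

step_arm([
  [-3,0,0,0,0,0,1],
  [-3,-0.3,0,0,0,0,1],
  [0,0,0,0,0,0,1],
])

```text
time_s: 8.97
ee_pos: [0.5677, -0.1906, 0.1295]
tool_rot: [0.706, 0.708, 0.0, -0.001]
wrist_force: [-4.4, 4.6, 5.6]
gripper_width: 0.0198
grasp_force: 25.0
```

step_arm([
  [-4,-0.5,0,0,0,0,1],
  [0,0,0,0,0,0,1],
])

```text
time_s: 9.13
ee_pos: [0.5678, -0.191, 0.1294]
tool_rot: [0.705, 0.709, 0.002, -0.003]
wrist_force: [-6.2, 14.7, 10.5]
gripper_width: 0.0198
grasp_force: 25.0
```

The stop is felt at y = -0.191, with the handle at about 4°, which matches the block yaw. One firmer push to be sure it is seated.

step_arm([
  [-3,0,0,0,0,0,1],
  [0,0,0,0,0,0,1],
  [0,0,0,0,0,0,1],
])

```text
time_s: 9.38
ee_pos: [0.5678, -0.1916, 0.1293]
tool_rot: [0.705, 0.71, 0.003, -0.004]
wrist_force: [-8.7, 22.5, 13.0]
gripper_width: 0.0196
grasp_force: 25.0
```

```bash
python3 - <<'E'
from h import *
from scipy.optimize import least_squares
p=np.array([[.4695,-.1817],[.522,-.1441],[.563,-.172],[.5662,-.1806],[.5673,-.1863],[.5677,-.1906]])
r=least_squares(lambda c:np.hypot(*(p-c).T)-.05,[.52,-.194]);print(r.x,r.fun)
q=sensors.read_state()["ee_pos"];print(q,np.degrees(np.arctan2(q[1]-r.x[1],q[0]-r.x[0])))
C=(.519,-.194); a0=3.5
rows([.568,-.191],a0,a0+360,24,C)
E
```

```text
[ 0.51794099 -0.19390373] [-4.54203662e-05 -3.11427686e-05  1.00778059e-04  5.91806812e-05
 -5.87452260e-05 -1.31431758e-04]
[ 0.56781785 -0.19161639  0.12931774] 2.6257263413871006
[12.9, -1.6, 0, 0, 0, 0, 1], [11.7, -5.7, 0, 0, 0, 0, 1], [9.9, -8.6, 0, 0, 0, 0, 1], [7.3, -10.8, 0, 0, 0, 0, 1], [4.2, -12.3, 0, 0, 0, 0, 1], [0.9, -13.0, 0, 0, 0, 0, 1], [-2.5, -12.8, 0, 0, 0, 0, 1], [-5.7, -11.7, 0, 0, 0, 0, 1], [-8.6, -9.9, 0, 0, 0, 0, 1], [-10.8, -7.3, 0, 0, 0, 0, 1], [-12.3, -4.2, 0, 0, 0, 0, 1], [-13.0, -0.9, 0, 0, 0, 0, 1], [-12.8, 2.5, 0, 0, 0, 0, 1], [-11.7, 5.7, 0, 0, 0, 0, 1], [-9.9, 8.6, 0, 0, 0, 0, 1], [-7.3, 10.8, 0, 0, 0, 0, 1], [-4.2, 12.3, 0, 0, 0, 0, 1], [-0.9, 13.0, 0, 0, 0, 0, 1], [2.5, 12.8, 0, 0, 0, 0, 1], [5.7, 11.7, 0, 0, 0, 0, 1], [8.6, 9.9, 0, 0, 0, 0, 1], [10.8, 7.3, 0, 0, 0, 0, 1], [12.3, 4.2, 0, 0, 0, 0, 1], [13.0, 0.9, 0, 0, 0, 0, 1],
```

The circle fit is within 0.1 mm: the centre is (0.5179, -0.1939) and the stop is at about 3.5–4°. Next I take the load off the stop.

step_arm([
  [5,0.8,0,0,0,0,1],
  [2.5,0.5,0,0,0,0,1],
  [0,0,0,0,0,0,1],
])

```text
time_s: 9.63
ee_pos: [0.5678, -0.1907, 0.1295]
tool_rot: [0.706, 0.708, -0.0, -0.001]
wrist_force: [-7.9, 1.7, 7.5]
gripper_width: 0.0196
grasp_force: 25.0
```

step_arm([
  [12.8,-2.5,0,0,0,0,1],
  [11.7,-5.7,0,0,0,0,1],
  [9.9,-8.6,0,0,0,0,1],
  [7.3,-10.8,0,0,0,0,1],
  [4.2,-12.3,0,0,0,0,1],
  [0.9,-13.0,0,0,0,0,1],
  [-2.5,-12.8,0,0,0,0,1],
  [-5.7,-11.7,0,0,0,0,1],
  [-8.6,-9.9,0,0,0,0,1],
  [-10.8,-7.3,0,0,0,0,1],
  [-12.3,-4.2,0,0,0,0,1],
  [-13.0,-0.9,0,0,0,0,1],
])

```text
time_s: 10.63
ee_pos: [0.4678, -0.1977, 0.1294]
tool_rot: [0.707, 0.708, 0.0, -0.001]
wrist_force: [1.6, 3.1, 4.0]
gripper_width: 0.0201
grasp_force: 25.0
```

Tracking is excellent (183.7° expected, 184° measured). I'll complete turn one.

step_arm([
  [-12.8,2.5,0,0,0,0,1],
  [-11.7,5.7,0,0,0,0,1],
  [-9.9,8.6,0,0,0,0,1],
  [-7.3,10.8,0,0,0,0,1],
  [-4.2,12.3,0,0,0,0,1],
  [-0.9,13.0,0,0,0,0,1],
  [2.5,12.8,0,0,0,0,1],
  [5.7,11.7,0,0,0,0,1],
  [8.6,9.9,0,0,0,0,1],
  [10.8,7.3,0,0,0,0,1],
  [12.3,4.2,0,0,0,0,1],
  [13.0,0.9,0,0,0,0,1],
])

```text
time_s: 11.63
ee_pos: [0.5679, -0.1932, 0.1294]
tool_rot: [0.707, 0.707, -0.001, 0.0]
wrist_force: [-6.7, -4.0, 4.9]
gripper_width: 0.0197
grasp_force: 25.0
```

step_arm([
  [12.8,-2.5,0,0,0,0,1],
  [11.7,-5.7,0,0,0,0,1],
  [9.9,-8.6,0,0,0,0,1],
  [7.3,-10.8,0,0,0,0,1],
  [4.2,-12.3,0,0,0,0,1],
  [0.9,-13.0,0,0,0,0,1],
  [-2.5,-12.8,0,0,0,0,1],
  [-5.7,-11.7,0,0,0,0,1],
  [-8.6,-9.9,0,0,0,0,1],
  [-10.8,-7.3,0,0,0,0,1],
  [-12.3,-4.2,0,0,0,0,1],
  [-13.0,-0.9,0,0,0,0,1],
])

```text
time_s: 12.63
ee_pos: [0.4678, -0.198, 0.1294]
tool_rot: [0.707, 0.708, 0.0, -0.001]
wrist_force: [3.0, 3.7, 3.7]
gripper_width: 0.0195
grasp_force: 25.0
```

step_arm([
  [-12.8,2.5,0,0,0,0,1],
  [-11.7,5.7,0,0,0,0,1],
  [-9.9,8.6,0,0,0,0,1],
  [-7.3,10.8,0,0,0,0,1],
  [-4.2,12.3,0,0,0,0,1],
  [-0.9,13.0,0,0,0,0,1],
  [2.5,12.8,0,0,0,0,1],
  [5.7,11.7,0,0,0,0,1],
  [8.6,9.9,0,0,0,0,1],
  [10.8,7.3,0,0,0,0,1],
  [12.3,4.2,0,0,0,0,1],
  [0,0,0,0,0,0,1],
])

```text
time_s: 13.63
ee_pos: [0.5671, -0.2035, 0.1294]
tool_rot: [0.706, 0.708, -0.001, -0.001]
wrist_force: [-6.4, 4.5, 8.2]
gripper_width: 0.0197
grasp_force: 25.0
```

step_arm([
  [7,0.8,0,0,0,0,1],
  [5,0.2,0,0,0,0,1],
  [0,0,0,0,0,0,1],
  [0,0,0,0,0,0,1],
])

```text
time_s: 13.97
ee_pos: [0.5679, -0.1928, 0.1294]
tool_rot: [0.707, 0.707, -0.001, -0.001]
wrist_force: [-5.7, 0.0, 7.2]
gripper_width: 0.0195
grasp_force: 25.0
```

step_arm([
  [2,0,0,0,0,0,1],
  [0,0,0,0,0,0,1],
  [0,0,0,0,0,0,1],
])

```text
time_s: 14.22
ee_pos: [0.5678, -0.1915, 0.1294]
tool_rot: [0.707, 0.707, -0.001, -0.0]
wrist_force: [-5.3, -1.4, 7.2]
gripper_width: 0.0195
grasp_force: 25.0
```

```bash
python3 - <<'E'
from h import *
snap("side","side3"); snap("top","top3")
a=cv2.resize(cv2.imread("pics/side3.png")[140:300,230:390],(390,390)); b=cv2.resize(cv2.imread("pics/top3.png")[160:260,220:420],(780,390))[:, :390]
cv2.imwrite("pics/fin.png",np.hstack([a,b])); s=sensors.read_state(); print(s["ee_pos"],s["wrist_force"],s["time_s"])
E
```

```text
[ 0.56780061 -0.19151978  0.12943948] [-4.89770785 -0.2582972   8.17715983] 14.3167
```

View pics/fin.png

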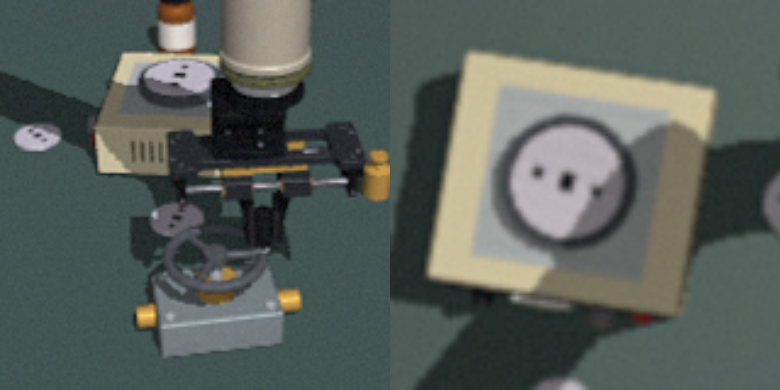

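The handle is in the grip at the +x side, the cover is level, and the weight behind is untouched. A final nudge of 0.8 mm, then I hand in.

step_arm([
  [1,0,0,0,0,0,1],
  [0,0,0,0,0,0,1],
  [0,0,0,0,0,0,1],
])

```text
time_s: 14.57
ee_pos: [0.5678, -0.1908, 0.1294]
tool_rot: [0.707, 0.707, -0.001, -0.0]
wrist_force: [-4.8, -2.4, 5.8]
gripper_width: 0.0197
grasp_force: 25.0
```

```bash
python3 -c "
from bench import job,sensors
print(sensors.read_state()['ee_pos']);print(job.hand_in())"
```

```text
[ 0.56776765 -0.19080873  0.12944883]
the job is handed in; nothing more can be done
None
```

The job is handed in, with no verdict shown: the cover was pressed level, and the valve was shut to its stop and reopened two full turns (to within about 1° by the measured handle position), with the gripper still holding the crank handle.

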